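Press home the rocking jar lid

TASK

One of the four gold-lidded charcoal jars has a lid that is not seated: it rocks when you press near the edge facing you, while the others are firm. Press the lids with a fingertip to find it, push that lid straight down until it is fully home and level, and finish while still pressing down on it. Lift nothing, and leave the things lying about where they are.

Things in the scene. Friction and masses are not known exactly. Their poses are not given: they have to be found in the camera images.
- jar_a_top (a point): Centre of the flat top (gold-coloured, z up) of the lid of a clear glass jar, one of four identical ones with charcoal stubs inside. Lid 82 mm across, 17 mm high. The jar is fixed in a dark wooden socket 104 mm across, screwed to the table. Sockets differ in height: lid tops lie 0.12 to 0.16 m above the table, and height does not tell which lid is unseated.
- jar_b_top (a point): Centre of the flat top of the second jar's lid, z up; the same in every way. Any of the four may be the unseated one; it starts level and looks like the others. Seated lids do not give when pressed (at most 0.5 mm). No lid can be pulled up by more than 3 mm.
- jar_c_top (a point): Centre of the flat top of the third jar's lid, z up; the same in every way. Whichever lid is unseated rocks toward and away from the robot base (not sideways): pressed with 2 to 3 N near the edge facing the base it tilts up to about 0.09 rad (2.5 mm down at 27 mm from its centre), and springs level when let go.
- jar_d_top (a point): Centre of the flat top of the fourth jar's lid, z up; the same in every way. Pushed over its middle with more than 7 N, the unseated lid sinks 5 to 6 mm straight down, stops firm, stays there and rocks no more.
- jar_a_lid: The lid of jar_a_top as a body; this origin lies on the lid's axis 124 mm below its flat top, and moves with the lid.
- jar_b_lid: The lid of jar_b_top as a body; this origin lies on the lid's axis 124 mm below its flat top, and moves with the lid.
- jar_c_lid: The lid of jar_c_top as a body; this origin lies on the lid's axis 124 mm below its flat top, and moves with the lid.
- jar_d_lid: The lid of jar_d_top as a body; this origin lies on the lid's axis 124 mm below its flat top, and moves with the lid.
- block: Brown sanding block, 40 x 70 x 24 mm, loose on the table beside the jars; origin at the centre of its underside.
- dipper: Small round open metal tin, 60 mm across, 33 mm high, loose on the table; origin at the centre of its underside.
- tube: Small paint tube with a green band, 46 x 150 x 28 mm, lying loose on the table; origin at the centre of its underside.

How it is judged:
By the outcome, as a careful person would: the job done as asked, in the order asked, and still so for the second after the job is handed in, while the arm keeps its last pose, push and grip.
It also fails if it takes over 48 s, if anything falls off the work surface, if the arm or the gripper's body presses on something with over 40 N, if the wrist force passes 120 N, or if a joint passes its speed limit or range.

ROBOT

A 6-joint arm with a two-finger parallel gripper is mounted at the origin on a cart in front of the work surface, level with it; the furniture and walls round the work are solid. World frame = base frame: x ahead of the robot, y to its left, z up, the work surface at z = 0. Lengths are in m, angles in degrees, forces in N, time in s.
With the tool pointing down it reaches from about 0.375 to 0.9 m from the base axis. Payload 3.1 kg.
Tool frame: the origin (TCP) lies between the finger pads; the fingertips stand 11 mm ahead of it and the grasp point (between the pads) lies 8 mm behind it; z points along the fingers, y is the line along which they close (so a half turn about z gives the same grasp; the last joint's range is limited). The gripper opens to 87 mm and grips with 3 to 60 N. Pads are 19 mm wide; open, the fingers measure 117 mm over their backs; the gripper's body (75 mm by 190 mm) begins 51 mm behind the grasp point.
Start: joints at [-85.399, 30.224, 82.088, -0, 67.689, -10.227], TCP at [0.16, -0.604, 0.234] pointing down, gripper open.
Joint ranges: [-176.69, 176.69], [-43.24, 126.21], [12.49, 139.97], [-82, 262], [0, 151.66], [-163.58, 163.58]. Speed limits (degrees/s): [159.86, 159.86, 180, 180, 180, 180].

INTERFACE

Orientations are given as a 3x3 rotation matrix whose columns are the frame's x, y, z axes.
In Python, from rig import bot, viewer, workorder, nets gives the robot as it stands. The module is installed in compiled form; this text tells all that it offers.
- The arm moves only by the tool move_arm, never from a script. Its argument "increments" is a list of rows, each a list of 7 numbers: the shift along the tool's x, y, z normalised to -1 to 1, where 1 is 0.3 m, then the turn, a rotation vector about the tool's x, y, z normalised to -1 to 1, where 1 is pi rad, then the opening, from 0 (shut) to 1 (fully open). In form: [[tx, ty, tz, wx, wy, wz, grip], ...]. A call has 1 to 10 rows; each row is the pose to reach, as a shift and turn from the pose commanded when the call began, along the tool's axes at that moment, turning the shorter way round; what a row does not reach only later rows make up. A row lasts 1/12 s, in which the tool goes at most 41.7 mm and 7.16 degrees, less where a joint would pass 70% of its speed; a pose out of reach is approached as far as the arm can. A call with a number of a shift or a turn outside -1 to 1 is refused whole. A call with a gripper value outside its range is refused whole. The fingers move at their own pace and stop on an object; the grip force is fixed at half the most. Time passes only in rows, so rows that repeat a pose let the fingers close. It gives the time, the measured TCP pose, the force, the opening and the grip force at its end, in the units of the state.
- bot.read_state(): the state, without advancing time (a new reading comes with each control period).
- viewer.capture(name): name is "side" or "top" or "wrist"; returns a dict with "image" (384x512x3 uint8, blue, green, red), "K" (3x3 intrinsics, pixels), "eye" and "orientation" of the camera in the world. Camera axes: x right, y up, looking along -z (the intrinsics and any distortion apply to the point x, -y, -z); pixel columns grow to the right and rows downward; lengths in m; the calibration is good to about 2 mm. The wrist camera is an equidistant fisheye: a pixel r from the principal point sees the ray r / f radians off the axis. A picture is of the moment at which its call begins. There is no depth.
- workorder.hand_in(): hands the job in; it is judged then, once.
Trained networks look in the newest picture that a camera, given by its name, has taken for a name from the list of things; names that differ only in an ending like _2 or _b are one class to them, and where a whole thing is asked for, a point or a joint stands for the part that bears it (a point fixed in the world has none). Each returns a list of dicts, best first, with "conf" (0 to 1); they miss things now and then, are a little off and sometimes report something else, mostly with a low value. They report only what shows in the picture. A call takes as long as a camera call.
- nets.find_in(camera, thing): "location" ([column, row] in pixels, amid what is visible of it).
The state is a dict: "time_s": time; "joint_positions": joint angles; "qvel": joint speeds; "tau": joint torques, N m; "position": TCP position; "tcp_rot": TCP orientation; "force": force on the tool from outside, world axes, zero at the start; "moment": the same for the moment, N m; "opening": opening from 0.0 (shut) to 1.0 (fully open); "grasp_force": force on a finger pad.
Only numpy, scipy, OpenCV 4.12 (cv2) and the standard library are available. Lean on these libraries where they do the work, as an engineer would, in place of code of your own. Each camera call takes 0.05 s, during which the arm holds its last target. There are 200 camera calls.

## Working session

There is one attempt and no reset: what is moved stays moved. The work goes in short steps, Python scripts to look and compute and a tool call to move; the robot and the scene stay as the last step left them, time stands still between calls to the robot, and variables do not carry over. Pictures are saved under pics/ and viewed, at most 10 in all, crops included, and the job is handed in when it is done.

Besides the shell and the picture viewer there is one more tool, called after "Call:" in YAML: its name, and indented under it one key for each argument. move_arm: Moves the arm, as the interface text tells. Its arguments: {"type":"object","properties":{"increments":{"type":"array"}},"required":["increments"]}

```bash
mkdir -p pics
cat > h.py <<'E'
import numpy as np,cv2
from rig import bot,viewer,workorder,nets
def ray(c,px):
    K=c["K"];u=(px[0]-K[0][2])/K[0][0];v=(px[1]-K[1][2])/K[1][1]
    d=np.array([u,-v,-1.]);d/=np.linalg.norm(d)
    return np.array(c["eye"]),np.array(c["orientation"])@d
def tri(r1,r2):
    (p,d),(q,e)=r1,r2
    A=np.stack([d,-e],1);s=np.linalg.lstsq(A,q-p,rcond=None)[0]
    a,b=p+s[0]*d,q+s[1]*e
    return (a+b)/2,np.linalg.norm(a-b)
E
python3 - <<'E'
from h import *
s=bot.read_state();print(s["time_s"],s["position"],s["tcp_rot"],s["force"])
C={}
for n in("side","top"):
    c=C[n]=viewer.capture(n);cv2.imwrite(f"pics/{n}0.png",c["image"]);print(n,c["eye"],c["orientation"],c["K"])
    for t in("jar_a_top","jar_a_lid","block","tube","dipper"):
        C[n,t]=nets.find_in(n,t);print(t,[(np.round(x["location"],1).tolist(),round(x["conf"],2)) for x in C[n,t]])
for i in C["side","jar_a_top"]:
  for j in C["top","jar_a_top"]:
    p,e=tri(ray(C["side"],i["location"]),ray(C["top"],j["location"]))
    if e<.015:print(i["location"],j["location"],p.round(4),e)
E
```

```text
0.0 [ 0.15991523 -0.60344237  0.23257179] [[ 9.66692476e-01  2.55940646e-01 -2.04558931e-04]
 [ 2.55940474e-01 -9.66690084e-01  2.18056869e-03]
 [ 3.60351070e-04 -2.16029426e-03 -9.99997602e-01]] [ 0.1327223  -0.33028699 -0.35090364]
side [ 0.34192513 -1.1042387   0.49119661] [[ 0.97386376  0.09891026 -0.20446548]
 [-0.22707156  0.44490292 -0.86631397]
 [ 0.00527995  0.89010008  0.45573454]] [[421.91086091   0.         255.50293329]
 [  0.         421.91086091 193.23359973]
 [  0.           0.           1.        ]]
jar_a_top [([279.3, 179.2], 0.6)]
jar_a_lid [([279.6, 173.9], 0.86)]
block [([254.0, 262.0], 0.93)]
tube [([248.6, 302.8], 0.57)]
dipper [([333.7, 232.9], 0.86)]
top [ 0.36996357 -0.3522033   1.16627747] [[ 0.01467654  0.98977593 -0.14187389]
 [-0.99979108  0.01250779 -0.01616621]
 [-0.01422639  0.14208152  0.98975272]] [[471.86828047   0.         252.64470825]
 [  0.         471.86828047 183.50231242]
 [  0.           0.           1.        ]]
jar_a_top [([262.1, 159.4], 0.87)]
jar_a_lid [([264.3, 161.8], 0.8)]
block [([308.1, 203.9], 0.91)]
tube [([348.4, 214.9], 0.67)]
dipper [([285.1, 124.2], 0.78), ([310.2, 203.5], 0.25)]
[279.3, 179.2] [262.1, 159.4] [ 0.5715 -0.3551  0.1241] 0.005715687972760936
```

View pics/side0.png

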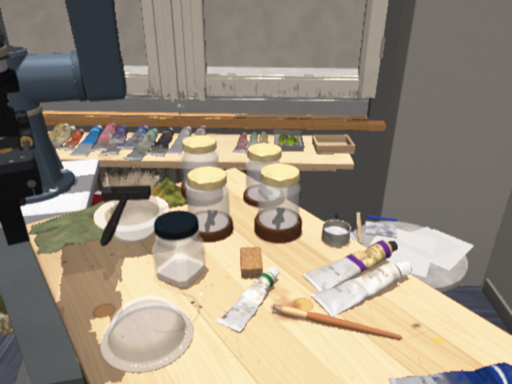

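View pics/top0.png

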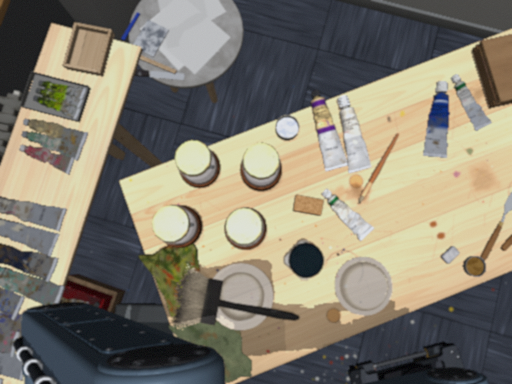

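The side view shows the four gold lids near (200,146), (264,153), (207,178) and (279,175). The same lids in the top view are at (176,225), (196,160), (245,228) and (262,165). I'll segment the lid tops and triangulate them.

```bash
cat > m.py <<'E'
from h import *
from scipy.optimize import least_squares
C={n:viewer.capture(n) for n in("side","top")}
seeds={"A":((200,143),(176,222)),"B":((264,150),(196,158)),"C":((207,176),(245,226)),"D":((279,172),(262,163))}
vis={}
def cen(n,s):
    im=C[n]["image"];lab=cv2.cvtColor(im,cv2.COLOR_BGR2LAB).astype(int)
    f=cv2.floodFill(im.copy(),np.zeros((386,514),np.uint8),s,(0,0,255),(14,)*3,(22,)*3,4|(255<<8)|cv2.FLOODFILL_FIXED_RANGE|cv2.FLOODFILL_MASK_ONLY)[2][1:-1,1:-1]
    f=cv2.morphologyEx(f,cv2.MORPH_OPEN,np.ones((3,3),np.uint8))
    ct=max(cv2.findContours(f,0,1)[0],key=cv2.contourArea);e=cv2.fitEllipse(cv2.convexHull(ct))
    cv2.ellipse(vis.setdefault(n,im.copy()),e,(0,0,255),1);return e
for k,(a,b) in seeds.items():
    e1,e2=cen("side",a),cen("top",b)
    p,er=tri(ray(C["side"],e1[0]),ray(C["top"],e2[0]))
    print(k,p.round(4),round(er,4),np.round(e1[0],1),np.round(e1[1],1),np.round(e2[0],1),np.round(e2[1],1),
     "exp maj",(471.9*.082/np.linalg.norm(p-C["top"]["eye"])).round(1),(421.9*.082/np.linalg.norm(p-C["side"]["eye"])).round(1), "r",np.hypot(*p[:2]).round(3))
v=np.hstack([cv2.resize(vis["side"][120:240,150:320],None,fx=2.3,fy=2.3),cv2.resize(vis["top"][130:250,140:310],None,fx=2.3,fy=2.3)])
cv2.imwrite("pics/seg.png",v)
E
python3 m.py
```

```text
A [ 0.4261 -0.1595  0.1486] 0.0002 [198.3 140.6] [10.5 30.3] [170.5 223.6] [31.4 32.9] exp maj 37.3 34.3 r 0.455
B [ 0.5752 -0.1998  0.1308] 0.0004 [264.  148.9] [11.8 28.2] [192.5 157.7] [30.4 31.6] exp maj 36.3 34.6 r 0.609
C [ 0.4242 -0.3168  0.1316] 0.0003 [206.4 174.5] [15.  34.7] [243.6 226. ] [31.8 32.1] exp maj 37.3 39.8 r 0.529
D [ 0.5686 -0.3521  0.1403] 0.0001 [279.1 171.2] [14.9 35.2] [260.5 160.5] [31.3 31.9] exp maj 37.0 40.2 r 0.669
```

View pics/seg.png

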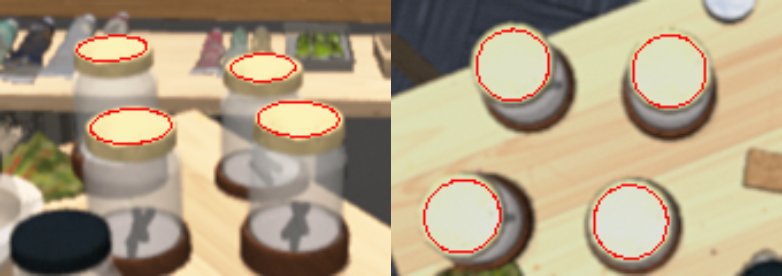

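The lid centres triangulate with ray gaps under 0.5 mm, and their heights of 0.131–0.149 m fall in the given range. I'm going to the nearest jar, C, with the gripper shut.

Call:
move_arm:
  increments:
    - [1.0,-0.777,0.117,0,0,0,0]
    - [1.0,-0.777,0.117,0,0,0,0]
    - [1.0,-0.777,0.117,0,0,0,0]
    - [1.0,-0.777,0.117,0,0,0,0]
    - [1.0,-0.777,0.117,0,0,0,0]
    - [1.0,-0.777,0.117,0,0,0,0]
    - [1.0,-0.777,0.117,0,0,0,0]
    - [1.0,-0.777,0.117,0,0,0,0]
    - [1.0,-0.777,0.117,0,0,0,0]
    - [1.0,-0.777,0.117,0,0,0,0]

```text
time_s: 1.53
position: [0.3922, -0.2961, 0.198]
tcp_rot: [[0.965, 0.261, -0.001], [0.261, -0.965, 0.004], [0.001, -0.004, -1.0]]
force: [0.3, 0.1, 0.1]
opening: 0.325
grasp_force: 0.0
```

```bash
cat > g.py <<'E'
from h import *
import sys
J={"A":(.4261,-.1595,.1486),"B":(.5752,-.1998,.1308),"C":(.4242,-.3168,.1316),"D":(.5686,-.3521,.1403)}
# usage: g.py jar back_mm tip_height_above_lid_mm
k,b,h=sys.argv[1],float(sys.argv[2])/1e3,float(sys.argv[3])/1e3
p=np.array(J[k]);u=p/np.hypot(*p[:2]);t=p.copy();t[:2]-=b*u[:2];t[2]+=h+.011
s=bot.read_state();R=np.array(s["tcp_rot"])
print("t",s["time_s"],"pos",np.round(s["position"],4),"F",np.round(s["force"],2),"target",t.round(4),"incr",(R.T@(t-s["position"])/.3).round(3),"open",s["opening"],"q",np.round(s["joint_positions"],1))
E
python3 g.py C 30 15
```

```text
t 1.5333 pos [ 0.3922 -0.2961  0.198 ] F [0.25 0.13 0.13] target [ 0.4002 -0.2988  0.1576] incr [0.023 0.016 0.135] open 0.32511281171951445 q [-50.2  23.  103.    0.2  54.1  24.6]
```

Call:
move_arm:
  increments:
    - [0.023,0.016,0.155,0,0,0,0]
    - [0.023,0.016,0.155,0,0,0,0]
    - [0.023,0.016,0.155,0,0,0,0]
    - [0.023,0.016,0.155,0,0,0,0]
    - [0.023,0.016,0.155,0,0,0,0]
    - [0.023,0.016,0.155,0,0,0,0]

```text
time_s: 2.03
position: [0.3982, -0.3062, 0.1535]
tcp_rot: [[0.967, 0.255, 0.002], [0.255, -0.967, -0.002], [0.001, 0.003, -1.0]]
force: [1.2, -0.2, -0.3]
opening: 0.007
grasp_force: 0.0
```

```bash
python3 g.py C 30 0
```

```text
t 2.0333 pos [ 0.3982 -0.3062  0.1535] F [ 1.18 -0.17 -0.29] target [ 0.4002 -0.2988  0.1426] incr [ 0.012 -0.022  0.036] open 0.007133699359346386 q [-50.3  27.8 104.2  -0.   47.9  24.9]
```

Call:
move_arm:
  increments:
    - [0,-0.01,0.015,0,0,0,0]
    - [0,-0.01,0.022,0,0,0,0]
    - [0,-0.01,0.026,0,0,0,0]
    - [0,-0.01,0.03,0,0,0,0]
    - [0,-0.01,0.03,0,0,0,0]
    - [0,-0.01,0.03,0,0,0,0]

```text
time_s: 2.53
position: [0.3971, -0.3019, 0.1442]
tcp_rot: [[0.967, 0.256, -0.0], [0.256, -0.967, -0.0], [-0.0, 0.0, -1.0]]
force: [-2.2, 2.1, 10.4]
opening: 0.008
grasp_force: 5.2
```

```bash
python3 g.py C 30 0
```

```text
t 2.5333 pos [ 0.3971 -0.3019  0.1442] F [-2.22  2.12 10.42] target [ 0.4002 -0.2988  0.1426] incr [ 0.012 -0.007  0.005] open 0.0075340043133266575 q [-50.1  28.5 105.   -0.   46.5  25.1]
```

Call:
move_arm:
  increments:
    - [0,0,-0.003,0,0,0,0]
    - [0,0,-0.003,0,0,0,0]
    - [0,0,-0.003,0,0,0,0]

```text
time_s: 2.78
position: [0.3976, -0.3022, 0.1443]
tcp_rot: [[0.967, 0.256, 0.0], [0.256, -0.967, -0.0], [0.0, 0.001, -1.0]]
force: [-0.8, 0.8, 5.8]
opening: 0.001
grasp_force: 3.0
```

Call:
move_arm:
  increments:
    - [0,0,-0.003,0,0,0,0]
    - [0,0,-0.003,0,0,0,0]
    - [0,0,-0.003,0,0,0,0]

```text
time_s: 3.03
position: [0.3974, -0.302, 0.1445]
tcp_rot: [[0.967, 0.256, -0.0], [0.256, -0.967, 0.0], [-0.0, -0.0, -1.0]]
force: [0.2, -0.3, -0.0]
opening: 0.003
grasp_force: 0.0
```

Call:
move_arm:
  increments:
    - [0,0,-0.003,0,0,0,0]
    - [0,0,-0.003,0,0,0,0]
    - [0,0,-0.003,0,0,0,0]

```text
time_s: 3.28
position: [0.3974, -0.302, 0.1455]
tcp_rot: [[0.967, 0.256, -0.0], [0.256, -0.967, 0.0], [-0.0, -0.0, -1.0]]
force: [-0.2, -0.0, 0.1]
opening: 0.006
grasp_force: 0.0
```

C is firm: the force goes from 10 N to 0 within 0.3 mm. Its top is about 2 mm higher than I estimated. Next is D.

```bash
python3 g.py D 29 12
```

```text
t 3.2833 pos [ 0.3974 -0.302   0.1455] F [-0.19 -0.04  0.08] target [ 0.5439 -0.3368  0.1633] incr [ 0.442  0.237 -0.059] open 0.006001239907391763 q [-50.1  28.4 104.9  -0.   46.8  25.1]
```

Call:
move_arm:
  increments:
    - [0.05,0.02,-0.075,0,0,0,0]
    - [0.442,0.237,-0.075,0,0,0,0]
    - [0.442,0.237,-0.075,0,0,0,0]
    - [0.442,0.237,-0.075,0,0,0,0]
    - [0.442,0.237,-0.07,0,0,0,0]
    - [0.442,0.237,-0.06,0,0,0,0]
    - [0.442,0.237,-0.05,0,0,0,0]
    - [0.442,0.237,-0.04,0,0,0,0]
    - [0.442,0.237,-0.04,0,0,0,0]

```text
time_s: 4.03
position: [0.5414, -0.3356, 0.1563]
tcp_rot: [[0.967, 0.255, -0.004], [0.255, -0.967, 0.003], [-0.003, -0.004, -1.0]]
force: [0.9, 0.3, -0.3]
opening: 0.007
grasp_force: 0.0
```

```bash
python3 g.py D 29 2
```

```text
t 4.0333 pos [ 0.5414 -0.3356  0.1563] F [ 0.91  0.28 -0.3 ] target [ 0.5439 -0.3368  0.1533] incr [0.007 0.006 0.01 ] open 0.007059905900302002 q [-41.8  36.4  84.1  -0.   59.8  33.4]
```

Call:
move_arm:
  increments:
    - [0.004,0.003,0.003,0,0,0,0]
    - [0.004,0.003,0.006,0,0,0,0]
    - [0.004,0.003,0.008,0,0,0,0]
    - [0.004,0.003,0.008,0,0,0,0]

```text
time_s: 4.37
position: [0.5449, -0.3375, 0.1554]
tcp_rot: [[0.967, 0.256, -0.0], [0.256, -0.967, 0.0], [-0.0, -0.0, -1.0]]
force: [-0.4, -0.0, 0.3]
opening: 0.006
grasp_force: 0.0
```

Call:
move_arm:
  increments:
    - [0,0,0.002,0,0,0,0]
    - [0,0,0.003,0,0,0,0]
    - [0,0,0.003,0,0,0,0]

```text
time_s: 4.62
position: [0.5452, -0.3374, 0.1543]
tcp_rot: [[0.967, 0.256, -0.0], [0.256, -0.967, 0.0], [-0.0, -0.0, -1.0]]
force: [1.6, -0.0, 0.0]
opening: 0.009
grasp_force: 0.0
```

Call:
move_arm:
  increments:
    - [0,0,0.002,0,0,0,0]
    - [0,0,0.003,0,0,0,0]
    - [0,0,0.003,0,0,0,0]

```text
time_s: 4.87
position: [0.5453, -0.3374, 0.1534]
tcp_rot: [[0.967, 0.256, 0.0], [0.256, -0.967, -0.0], [0.0, 0.0, -1.0]]
force: [-0.1, -0.1, -0.4]
opening: 0.003
grasp_force: 0.0
```

Call:
move_arm:
  increments:
    - [0,0,0.002,0,0,0,0]
    - [0,0,0.003,0,0,0,0]
    - [0,0,0.003,0,0,0,0]

```text
time_s: 5.12
position: [0.5453, -0.3374, 0.1533]
tcp_rot: [[0.967, 0.256, 0.0], [0.256, -0.967, -0.0], [0.0, 0.0, -1.0]]
force: [-1.2, 0.8, 4.8]
opening: 0.005
grasp_force: 2.4
```

Call:
move_arm:
  increments:
    - [0,0,0.002,0,0,0,0]
    - [0,0,0.003,0,0,0,0]
    - [0,0,0.003,0,0,0,0]

```text
time_s: 5.37
position: [0.5453, -0.3374, 0.1532]
tcp_rot: [[0.967, 0.256, 0.0], [0.256, -0.967, -0.001], [0.0, 0.001, -1.0]]
force: [-2.7, 2.6, 8.1]
opening: 0.007
grasp_force: 4.4
```

D is firm too. Next is B.

```bash
python3 g.py B 29 6
```

```text
t 5.3667 pos [ 0.5453 -0.3374  0.1532] F [-2.68  2.64  8.06] target [ 0.5478 -0.1903  0.1478] incr [ 0.134 -0.472  0.018] open 0.0066677469660879 q [-41.7  36.8  83.8  -0.   59.4  33.5]
```

Call:
move_arm:
  increments:
    - [0,0,-0.06,0,0,0,0]
    - [0.134,-0.472,-0.06,0,0,0,0]
    - [0.134,-0.472,-0.06,0,0,0,0]
    - [0.134,-0.472,-0.06,0,0,0,0]
    - [0.134,-0.472,-0.06,0,0,0,0]
    - [0.134,-0.472,-0.03,0,0,0,0]
    - [0.134,-0.472,0.0,0,0,0,0]
    - [0.134,-0.472,0.01,0,0,0,0]
    - [0.134,-0.472,0.01,0,0,0,0]

```text
time_s: 6.12
position: [0.5474, -0.1912, 0.1472]
tcp_rot: [[0.967, 0.255, -0.002], [0.255, -0.967, 0.001], [-0.002, -0.001, -1.0]]
force: [-1.0, 0.1, 0.2]
opening: 0.009
grasp_force: 0.0
```

```bash
python3 g.py B 29 2
```

```text
t 6.1167 pos [ 0.5474 -0.1912  0.1472] F [-1.02  0.14  0.21] target [ 0.5478 -0.1903  0.1438] incr [ 0.002 -0.003  0.011] open 0.008721798028208962 q [-30.3  33.2  93.2  -0.   53.7  45. ]
```

Call:
move_arm:
  increments:
    - [0,0,0.003,0,0,0,0]
    - [0,0,0.006,0,0,0,0]
    - [0,0,0.008,0,0,0,0]
    - [0,0,0.008,0,0,0,0]

```text
time_s: 6.45
position: [0.5479, -0.1909, 0.1462]
tcp_rot: [[0.967, 0.255, 0.0], [0.255, -0.967, -0.0], [0.0, 0.0, -1.0]]
force: [0.1, -0.3, -0.6]
opening: 0.005
grasp_force: 0.0
```

Call:
move_arm:
  increments:
    - [0,0,0.002,0,0,0,0]
    - [0,0,0.003,0,0,0,0]
    - [0,0,0.003,0,0,0,0]

```text
time_s: 6.7
position: [0.5479, -0.1903, 0.1454]
tcp_rot: [[0.967, 0.256, 0.0], [0.256, -0.967, -0.0], [0.0, 0.0, -1.0]]
force: [0.6, 0.1, -0.1]
opening: 0.003
grasp_force: 0.0
```

Call:
move_arm:
  increments:
    - [0,0,0.002,0,0,0,0]
    - [0,0,0.003,0,0,0,0]
    - [0,0,0.003,0,0,0,0]

```text
time_s: 6.95
position: [0.5478, -0.1901, 0.1444]
tcp_rot: [[0.967, 0.256, -0.0], [0.256, -0.967, 0.0], [-0.0, -0.0, -1.0]]
force: [-0.2, 0.7, 0.3]
opening: 0.008
grasp_force: 0.0
```

Call:
move_arm:
  increments:
    - [0,0,0.002,0,0,0,0]
    - [0,0,0.003,0,0,0,0]
    - [0,0,0.003,0,0,0,0]

```text
time_s: 7.2
position: [0.5478, -0.1902, 0.1435]
tcp_rot: [[0.967, 0.256, -0.0], [0.256, -0.967, 0.0], [-0.0, -0.0, -1.0]]
force: [0.3, 0.4, -0.1]
opening: 0.007
grasp_force: 0.0
```

Call:
move_arm:
  increments:
    - [0,0,0.002,0,0,0,0]
    - [0,0,0.003,0,0,0,0]
    - [0,0,0.003,0,0,0,0]

```text
time_s: 7.45
position: [0.5478, -0.1902, 0.1426]
tcp_rot: [[0.967, 0.256, -0.0], [0.256, -0.967, 0.0], [-0.0, -0.0, -1.0]]
force: [-0.2, -0.1, 0.3]
opening: 0.003
grasp_force: 0.4
```

Call:
move_arm:
  increments:
    - [0,0,0.002,0,0,0,0]
    - [0,0,0.003,0,0,0,0]
    - [0,0,0.003,0,0,0,0]

```text
time_s: 7.7
position: [0.5477, -0.1901, 0.1418]
tcp_rot: [[0.967, 0.256, -0.0], [0.256, -0.967, 0.0], [-0.0, -0.0, -1.0]]
force: [0.4, 0.1, 1.9]
opening: 0.006
grasp_force: 1.0
```

Call:
move_arm:
  increments:
    - [0,0,0.002,0,0,0,0]
    - [0,0,0.003,0,0,0,0]
    - [0,0,0.003,0,0,0,0]

```text
time_s: 7.95
position: [0.5477, -0.1901, 0.1411]
tcp_rot: [[0.967, 0.256, -0.0], [0.256, -0.967, 0.0], [-0.0, -0.0, -1.0]]
force: [-1.4, 1.9, 3.9]
opening: 0.002
grasp_force: 2.3
```

B is giving under light force. One more small step should confirm it.

Call:
move_arm:
  increments:
    - [0,0,0.002,0,0,0,0]
    - [0,0,0.003,0,0,0,0]
    - [0,0,0.003,0,0,0,0]

```text
time_s: 8.2
position: [0.5477, -0.1901, 0.1403]
tcp_rot: [[0.967, 0.256, -0.0], [0.256, -0.967, 0.0], [-0.0, -0.0, -1.0]]
force: [-1.9, 0.6, 5.5]
opening: 0.005
grasp_force: 2.8
```

Call:
move_arm:
  increments:
    - [0,0,-0.009,0,0,0,0]
    - [0,0,-0.012,0,0,0,0]
    - [0,0,-0.012,0,0,0,0]

```text
time_s: 8.45
position: [0.5482, -0.1904, 0.1436]
tcp_rot: [[0.967, 0.256, 0.001], [0.256, -0.967, -0.0], [0.001, 0.001, -1.0]]
force: [-0.8, -0.0, 0.5]
opening: 0.004
grasp_force: 0.0
```

```bash
python3 g.py B 0 8
```

```text
t 8.45 pos [ 0.5482 -0.1904  0.1436] F [-0.84 -0.03  0.5 ] target [ 0.5752 -0.1998  0.1498] incr [ 0.079  0.053 -0.021] open 0.0035166240321650288 q [-30.2  33.5  93.4   0.   53.   45. ]
```

B is the unseated lid: it tilts 2.3 mm and springs back. I'm moving over its centre to push it down.

Call:
move_arm:
  increments:
    - [0,0,-0.022,0,0,0,0]
    - [0.04,0.027,-0.022,0,0,0,0]
    - [0.079,0.053,-0.022,0,0,0,0]
    - [0.079,0.053,-0.02,0,0,0,0]
    - [0.079,0.053,-0.015,0,0,0,0]
    - [0.079,0.053,-0.01,0,0,0,0]
    - [0.079,0.053,-0.01,0,0,0,0]

```text
time_s: 9.03
position: [0.5735, -0.1988, 0.1459]
tcp_rot: [[0.967, 0.256, -0.002], [0.256, -0.967, 0.001], [-0.002, -0.002, -1.0]]
force: [-0.5, 1.0, -0.1]
opening: 0.007
grasp_force: 0.0
```

```bash
python3 g.py B 0 0
```

```text
t 9.0333 pos [ 0.5735 -0.1988  0.1459] F [-0.46  0.96 -0.1 ] target [ 0.5752 -0.1998  0.1418] incr [0.005 0.005 0.014] open 0.007115300899707136 q [-29.7  35.1  89.2  -0.   55.9  45.5]
```

Call:
move_arm:
  increments:
    - [0.003,0.002,0.003,0,0,0,0]
    - [0.003,0.002,0.006,0,0,0,0]
    - [0.003,0.002,0.009,0,0,0,0]
    - [0.003,0.002,0.012,0,0,0,0]
    - [0.003,0.002,0.014,0,0,0,0]
    - [0.003,0.002,0.014,0,0,0,0]

```text
time_s: 9.53
position: [0.5758, -0.1998, 0.1424]
tcp_rot: [[0.967, 0.256, -0.0], [0.256, -0.967, 0.0], [-0.0, -0.0, -1.0]]
force: [-0.1, -0.1, -0.0]
opening: 0.006
grasp_force: 0.3
```

Call:
move_arm:
  increments:
    - [0,0,0.002,0,0,0,0]
    - [0,0,0.004,0,0,0,0]
    - [0,0,0.006,0,0,0,0]
    - [0,0,0.006,0,0,0,0]

```text
time_s: 9.87
position: [0.5758, -0.1999, 0.1413]
tcp_rot: [[0.967, 0.256, 0.0], [0.256, -0.967, -0.0], [0.0, 0.0, -1.0]]
force: [-1.5, 0.8, 4.7]
opening: 0.009
grasp_force: 2.4
```

Call:
move_arm:
  increments:
    - [0,0,0.002,0,0,0,0]
    - [0,0,0.004,0,0,0,0]
    - [0,0,0.006,0,0,0,0]
    - [0,0,0.006,0,0,0,0]

```text
time_s: 10.2
position: [0.5759, -0.1999, 0.1396]
tcp_rot: [[0.967, 0.256, 0.0], [0.256, -0.967, -0.0], [0.0, 0.0, -1.0]]
force: [-1.7, 0.3, 4.6]
opening: 0.008
grasp_force: 2.5
```

Call:
move_arm:
  increments:
    - [0,0,0.002,0,0,0,0]
    - [0,0,0.004,0,0,0,0]
    - [0,0,0.006,0,0,0,0]
    - [0,0,0.006,0,0,0,0]

```text
time_s: 10.53
position: [0.5758, -0.1999, 0.138]
tcp_rot: [[0.967, 0.256, 0.0], [0.256, -0.967, -0.0], [0.0, 0.0, -1.0]]
force: [-1.3, 1.5, 6.2]
opening: 0.002
grasp_force: 3.1
```

Call:
move_arm:
  increments:
    - [0,0,0.002,0,0,0,0]
    - [0,0,0.004,0,0,0,0]
    - [0,0,0.006,0,0,0,0]
    - [0,0,0.006,0,0,0,0]

```text
time_s: 10.87
position: [0.5759, -0.1999, 0.1378]
tcp_rot: [[0.967, 0.256, 0.001], [0.256, -0.967, -0.001], [0.0, 0.001, -1.0]]
force: [-4.6, 1.9, 15.8]
opening: 0.009
grasp_force: 7.4
```

Call:
move_arm:
  increments:
    - [0,0,0.002,0,0,0,0]
    - [0,0,0.004,0,0,0,0]
    - [0,0,0.006,0,0,0,0]
    - [0,0,0.006,0,0,0,0]

```text
time_s: 11.2
position: [0.5759, -0.1999, 0.1378]
tcp_rot: [[0.967, 0.256, 0.001], [0.256, -0.967, -0.001], [0.001, 0.001, -1.0]]
force: [-5.8, 3.5, 23.5]
opening: 0.003
grasp_force: 11.8
```

The lid sank about 5 mm and stopped firm at 23 N. I'll check the near edge to see that it's level and firm, then press the middle again.

Call:
move_arm:
  increments:
    - [0,0,-0.03,0,0,0,0]
    - [0,0,-0.03,0,0,0,0]
    - [-0.085,-0.05,-0.03,0,0,0,0]
    - [-0.085,-0.05,-0.03,0,0,0,0]
    - [-0.085,-0.05,-0.021,0,0,0,0]
    - [-0.085,-0.05,-0.018,0,0,0,0]
    - [-0.085,-0.05,-0.015,0,0,0,0]
    - [-0.085,-0.05,-0.013,0,0,0,0]
    - [-0.085,-0.05,-0.013,0,0,0,0]

```text
time_s: 11.95
position: [0.5479, -0.1922, 0.1377]
tcp_rot: [[0.967, 0.256, -0.0], [0.256, -0.967, -0.0], [-0.0, 0.0, -1.0]]
force: [-2.5, 1.7, 5.2]
opening: -0.001
grasp_force: 2.8
```

Call:
move_arm:
  increments:
    - [0,0,0.002,0,0,0,0]
    - [0,0,0.003,0,0,0,0]
    - [0,0,0.003,0,0,0,0]

```text
time_s: 12.2
position: [0.5479, -0.1922, 0.1375]
tcp_rot: [[0.967, 0.256, 0.0], [0.256, -0.967, -0.0], [-0.0, 0.0, -1.0]]
force: [-3.9, 1.0, 10.0]
opening: 0.008
grasp_force: 4.9
```

Call:
move_arm:
  increments:
    - [0,0,0.002,0,0,0,0]
    - [0,0,0.003,0,0,0,0]
    - [0,0,0.003,0,0,0,0]

```text
time_s: 12.45
position: [0.5479, -0.1922, 0.1374]
tcp_rot: [[0.967, 0.256, 0.0], [0.256, -0.967, -0.001], [0.0, 0.001, -1.0]]
force: [-4.9, 1.6, 14.1]
opening: 0.007
grasp_force: 7.1
```

The near edge is firm and at the same height as the centre, so the lid is level. I'm going back to press on the middle.

Call:
move_arm:
  increments:
    - [0,0,-0.025,0,0,0,0]
    - [0,0,-0.025,0,0,0,0]
    - [0.085,0.05,-0.025,0,0,0,0]
    - [0.085,0.05,-0.025,0,0,0,0]
    - [0.085,0.05,-0.015,0,0,0,0]
    - [0.085,0.05,-0.01,0,0,0,0]
    - [0.085,0.05,-0.005,0,0,0,0]
    - [0.085,0.05,0.0,0,0,0,0]
    - [0.085,0.05,0.004,0,0,0,0]
    - [0.085,0.05,0.004,0,0,0,0]

```text
time_s: 13.28
position: [0.5761, -0.1999, 0.1378]
tcp_rot: [[0.967, 0.256, 0.002], [0.256, -0.967, -0.001], [0.002, 0.002, -1.0]]
force: [-3.1, 2.8, 19.5]
opening: 0.004
grasp_force: 10.1
```

Run:
```python
from h import *
c=viewer.capture("side");cv2.imwrite("pics/end.png",c["image"])
s=bot.read_state();print(s["time_s"],s["position"],s["force"])
```

```text
13.3333 [ 0.5760598  -0.19992726  0.13777384] [-4.1244627   3.02164487 20.38510578]
```

View pics/end.png

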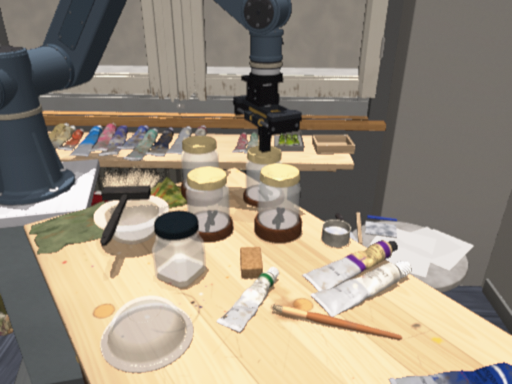

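The picture shows the fingers pressing the middle of lid B at about (264,150). The block, tin and tube are where they were, at (251,262), (336,233) and (248,300).

```bash
python3 -c "
from rig import workorder
print(workorder.hand_in())"
```

```text
the job is handed in; nothing more can be done
None
```

The unseated lid was the far-left jar as seen from the robot (about x 0.575, y -0.200); I pushed it down about 5 mm until firm and level, and handed the job in at 13.3 s still pressing on it with about 20 N. Two other lids were firm, and I didn't press the fourth.

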